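# Seat the blue servo in the corner of the assembly board

## Robot

A 6-joint arm with a two-finger parallel gripper is mounted at the origin on the work surface. World frame = base frame: x ahead of the robot, y to its left, z up, the work surface at z = 0. Lengths are in m, angles in degrees, forces in N, time in s.
With the tool pointing down it reaches from about 0.4 to 0.825 m from the base axis. Payload 7 kg.
Tool frame: the origin (TCP) lies midway between the tips of the shut fingers; the grasp point (between the pads) lies 19 mm behind it; z points along the fingers, y is the line along which they close (so a half turn about z gives the same grasp; the last joint's range is limited). The gripper opens to 88 mm and grips with 3 to 60 N. Pads are 19 mm wide; open, the fingers measure 130 mm over their backs; the gripper's body (78 mm by 193 mm) begins 47 mm behind the grasp point.
Start: joints at [-55.514, 20.546, 0.682, 0, -70.136, -16.507], TCP at [0.208, -0.642, 0.227] pointing down, gripper open.
Joint ranges: [-176.03, 176.03], [-82.01, 121.73], [-58.28, 71.71], [-173.87, 95.51], [-174.79, -0.11], [-173.66, 173.66]. Speed limits (degrees/s): [136.94, 136.94, 172.46, 180, 180, 180].

## Interface

Orientations are given as a 3x3 rotation matrix whose columns are the frame's x, y, z axes.
In Python, from rig import robot gives the robot as it stands. Calls block until the motion is done:
- robot.goto(position, orientation): joint-space move of the TCP to a pose.
- robot.servo_line(position, ori=None, speed=0.15): straight line of the TCP; ori=None keeps the orientation; speed is the mean speed in m/s.
- robot.movej(angles): joint-space move.
- robot.move_gripper(opening): opening from 0.0 (shut) to 1.0 (fully open); the grip force is fixed at half the most; returns when the fingers have stopped.
- robot.dwell(seconds).
- robot.ik(position, orientation): joint angles nearest the present ones, or None.
- robot.grab_frame(name): name is "scene" or "top" or "wrist"; returns (picture, depth): 400x640x3 uint8, red, green, blue; 400x640 float32, m along the optical axis (not along the pixel's ray), 0 where there is no reading.
- robot.camera_info(name): a dict with "vfov" (degrees; the focal length in pixels is half the picture's height over the tangent of half this angle, whatever the lens; pixels are square), "cx", "cy" (the principal point, pixels), "k1" (the pictures are not rectified: a ray, as slopes to the right and down, at radius r is drawn at 1 + k1 r^2 times it, then the intrinsics apply), "view" (4x4, takes a point from world to camera coordinates); the wrist camera has in their place "T_tool_cam" (4x4, takes a point from camera to tool coordinates, whose origin is the TCP and whose axes are the flange's). Camera axes: x right, y down, z forward; pixel columns grow to the right and rows downward; lengths in m; the calibration is good to about 2 mm. A picture is of the moment at which its call begins: read the wrist's pose just before it. camera_info takes no time and is no camera call.
A pose or a line that the arm cannot do raises robot.Unreachable and nothing moves.
- robot.job_done(): hands the job in; it is judged then, once.
Readings, each from a call of its own:
- robot.read_t(): time.
- robot.read_qpos(): joint angles.
- robot.read_qvel(): joint speeds.
- robot.read_effort(): joint torques, N m.
- robot.read_position(): TCP position.
- robot.read_tcp_rot(): TCP orientation.
- robot.read_force(): force on the tool from outside, world axes, zero at the start.
- robot.read_ft_torque(): the same for the moment, N m.
- robot.read_grip_width(): opening from 0.0 (shut) to 1.0 (fully open).
- robot.read_finger_force(): force on a finger pad.
Only numpy, scipy, OpenCV 4.12 (cv2) and the standard library are available. Lean on these libraries where they do the work, as an engineer would, in place of code of your own. Each camera call takes 0.05 s, during which the arm holds its last target. There are 200 camera calls.

## Task

Push the blue servo, on its grey foot, along the board with the outside of the fingertips until the foot is seated in the corner: its long side flat against the aluminium fence and its end against the orange stop block. It must stay standing on the board: do not grip, straddle or lift it. Leave the black servo, the jar and the screwdriver where they are, and finish with the hand clear.

Things in the scene. Friction and masses are not known exactly. Their poses are not given: they have to be found in the camera images.
- board: Cream board, fixed, 300 (its x) x 440 (its y) x 8 mm thick. Origin: centre of its underside, on the table; z up; x points away from the robot within 0.2 rad. A fixed aluminium fence bar runs along its whole far (+x) side, 30 mm wide, 20 mm high above the board's top; its face towards the robot is the plane x = +110 mm. Servos stand on the board's top, 8 mm above the origin.
- stop: Orange stop block, fixed on the board against the fence, near the board's +y end, square to the fence: 70 mm (its x, along the board's x) by 25 mm (its y) by 20 mm tall. Origin: centre of its underside, on the board's top. The face to push against is y = -12.5 mm of this frame (its -y side). Its place along the fence varies.
- blue_servo: To be pushed: BLUE servo motor on a grey foot plate 52 (its x) x 76 (its y) x 14 mm thick; motor 20 x 40 mm, inset on the foot, ears 54 mm over all in y, top 54 mm above the underside. Origin: centre of the foot's underside; z up. Loose, about 0.18 kg, slides under a few N. Starts with y within 0.4 rad of the fence's line. Seated, its centre is 26 mm from the fence face and 38 mm from the stop face.
- black_servo: Bystander, loose: the same with a BLACK motor, grey foot plate 52 (its x) x 76 (its y) x 14 mm thick; motor 20 x 40 mm, inset on the foot, ears 54 mm over all in y, top 54 mm above the underside. Origin: centre of the foot's underside; z up. On either side of the blue one, at least 25 mm clear of the strip along the fence that a seated foot sweeps.
- jar: Bystander: loose closed glass jar with white cap, 52 mm diameter, 65 mm tall, on the table to the right of the board. Origin: centre of its underside.
- screwdriver: Bystander: loose screwdriver with red handle, about 200 mm long, lying on the table to the left of the board. Origin: under its middle; its x axis runs from handle to tip.
Things that resemble listed ones, but are neither listed nor needed, are in the scene too. Leave any red look-alike of the blue_servo alone.

How it is judged (in metres and radians):
At the end, for the whole second after the job is handed in: The blue servo's foot stands flat on the board, at rest, its centre within 4 mm of fully home against both the fence and the stop, its long side parallel to the fence within 0.06 rad; the black servo has moved less than 12 mm, the jar and the screwdriver less than 15 mm (x of blue_servo in the frame of board between 0.08 and 0.088 m and y of blue_servo in the frame of stop between -0.0545 and -0.0465 m and angle between the y axis of blue_servo and the y axis of board, either way round below 0.06 rad and z of blue_servo in the frame of board below 0.011 m and angle between blue_servo's own z axis and vertical below 0.05 rad and linear speed of blue_servo below 0.01 m/s and distance of black_servo from where it was at the start of the episode below 0.012 m and distance of each of jar, screwdriver from where it was at the start of the episode below 0.015 m); the robot touches nothing.
It fails at once if the blue servo is lifted (its foot more than 6 mm off the board) or tipped more than 0.2 rad (z of blue_servo in the frame of board above 0.014 m or angle between blue_servo's own z axis and vertical above 0.2 rad).
It fails at once if the blue servo is gripped or straddled: the grasp point comes down between the foot's edges (x of the grasp point in the frame of blue_servo between -0.012 and 0.012 m and y of the grasp point in the frame of blue_servo between -0.024 and 0.024 m and z of the grasp point in the frame of blue_servo below 0.055 m).
It fails at once if the black servo is moved more than 12 mm or tipped (distance of black_servo from where it was at the start of the episode above 0.012 m or angle between black_servo's own z axis and vertical above 0.2 rad).
It fails at once if the jar or the screwdriver is moved more than 15 mm (distance of any of jar, screwdriver from where it was at the start of the episode above 0.015 m).
It also fails if it takes over 69 s, if anything falls off the work surface, if the arm or the gripper's body presses on something with over 40 N, if the wrist force passes 120 N, or if a joint passes its speed limit or range.

## Working session

There is one attempt and no reset: what is moved stays moved. The work goes in short steps, each a Python script; the robot and the scene stay as the last script left them, time stands still between calls to the robot, and variables do not carry over. Pictures are saved under pics/ and viewed, at most 10 in all, crops included, and the job is handed in when it is done.

```bash
mkdir -p pics; ls
cat > h.py <<'E'
import numpy as np, cv2
from rig import robot
def cam(n):
    i=robot.camera_info(n); f=200/np.tan(np.radians(i["vfov"])/2); return i,f
def world(n,depth,uv,z=None):
    """uv -> world by depth, or by plane z"""
    i,f=cam(n); K=np.array([[f,0,i["cx"]],[0,f,i["cy"]],[0,0,1]])
    T=np.linalg.inv(np.array(i["view"])); out=[]
    for k,(u,v) in enumerate(uv):
        p=cv2.undistortPoints(np.array([[[u,v]]],float),K,np.array([i["k1"],0,0,0,0.]))[0,0]
        r=np.array([p[0],p[1],1.])
        if z is None: d=depth[int(round(v)),int(round(u))]
        else: d=(z-T[2,3])/(T[:3,:3]@r)[2]
        out.append(T[:3,:3]@(r*d)+T[:3,3])
    return np.array(out)
E
python3 - <<'E'
from h import *
for n in ("top","scene"):
    im,d=robot.grab_frame(n); np.savez(n,im=im,d=d); cv2.imwrite(f"pics/{n}.png",im[:,:,::-1])
    print(n,robot.camera_info(n))
print(robot.read_tcp_rot(),robot.read_t())
E
```

```text
pics
top {'vfov': 49.837957770135986, 'cx': 311.8399232176298, 'cy': 192.97024938576624, 'k1': 0.010462179617237222, 'view': array([[ 0.11366842, -0.99351691,  0.00191016, -0.04391049],
       [-0.97243788, -0.11165031, -0.2046919 ,  0.49707826],
       [ 0.20357813,  0.02140949, -0.97882459,  0.95776378],
       [ 0.        ,  0.        ,  0.        ,  1.        ]])}
scene {'vfov': 57.528746472458614, 'cx': 316.10135603837637, 'cy': 196.53354024800393, 'k1': 0.018275580033608838, 'view': array([[ 0.16177986,  0.98662455,  0.01998176, -0.10360492],
       [ 0.52441456, -0.06880188, -0.84867878, -0.21508116],
       [-0.83595254,  0.14777786, -0.52853104,  1.40105024],
       [ 0.        ,  0.        ,  0.        ,  1.        ]])}
[[-9.51202896e-01 -3.08565581e-01 -5.77354411e-04]
 [-3.08566095e-01  9.51201919e-01  1.36930198e-03]
 [ 1.26661163e-04  1.48063600e-03 -9.99998896e-01]] 0.1
```

View pics/top.png

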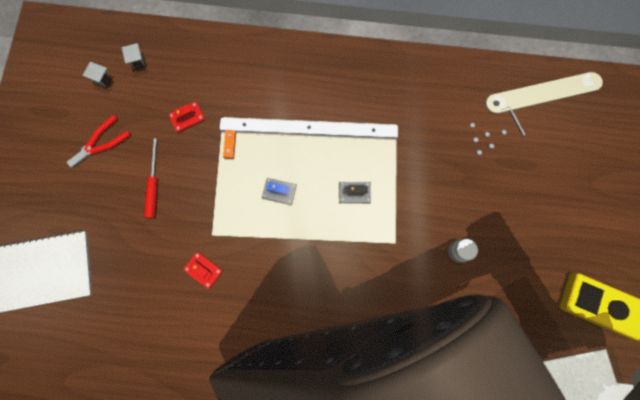

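View pics/scene.png

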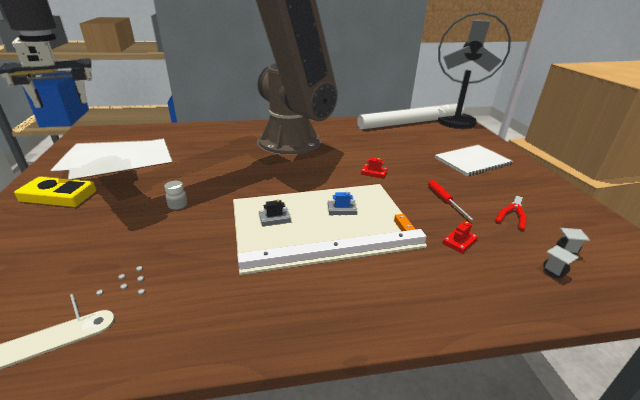

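The top view shows the board at about (213–398, 118–243), with the fence along its upper edge. The orange stop is at (229,144), the blue servo at (280,190) and the black servo at (354,191). The jar is at (463,250) and the screwdriver runs along column 152. I'll enlarge this area to read the corners.

Run:
```python
from h import *
im=np.load("top.npz")["im"]
c=cv2.resize(im[110:250,205:405,::-1],None,fx=4,fy=4,interpolation=cv2.INTER_CUBIC); cv2.imwrite("pics/crop.png",c)
```

```text
(no output)
```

View pics/crop.png

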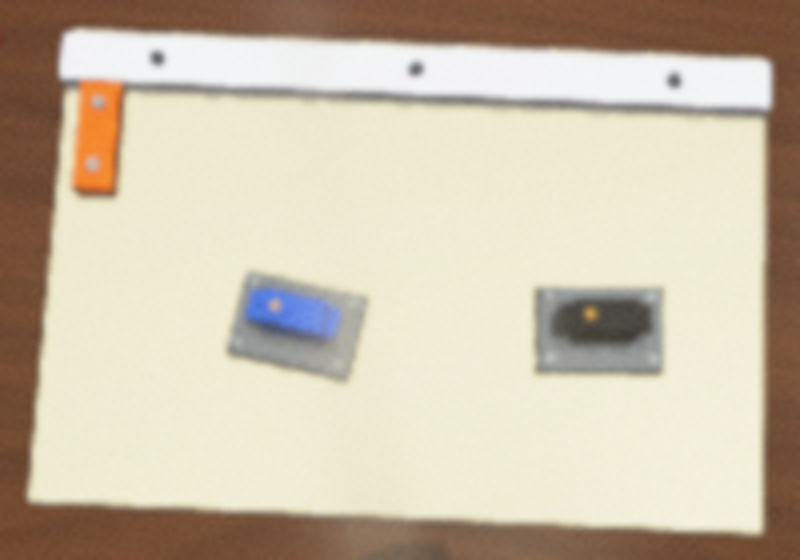

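In the crop, these are the corners I read:

| Feature | Corners (crop pixels) |
|---|---|
| Fence, near top edge | (60,79)–(771,107) |
| Stop top | (81,82), (124,84), (117,190), (75,188) |
| Blue foot | (248,272), (367,297), (348,380), (228,353) |
| Black foot | (536,288), (662,289), (662,373), (536,373) |
| Board, near corners | (28,501), (763,533) |

```bash
cat > scene.py <<'E'
from h import *
def P(c,z): return world("top",None,(np.array(c,float)+.5)/4-.5+[205,110],z)[:,:2]
fn=P([(60,79),(771,107)],.028); ff=P([(65,30),(770,60)],.028); nb=P([(28,501),(763,533)],.008)
st=P([(81,82),(124,84),(117,190),(75,188)],.028)
bl=P([(248,272),(367,297),(348,380),(228,353)],.022); bk=P([(536,288),(662,289),(662,373),(536,373)],.022)
yv=np.array([fn[0]-fn[1],ff[0]-ff[1],nb[0]-nb[1]]).sum(0); ey=yv/np.linalg.norm(yv); ex=np.array([ey[1],-ey[0]])
B=np.array([ex,ey])   # rows: board axes in world
xf=np.r_[fn@ex,].mean(); xfar=(ff@ex).mean(); xn=(nb@ex).mean()
XF=np.mean([xf,xfar-.03-.01+.0,]) if 0 else xf
E
python3 - <<'E'
from scene import *
np.set_printoptions(precision=4,suppress=True)
print("ang",np.degrees(np.arctan2(-ey[0],ey[1])))
for n in "fn ff nb st bl bk".split():
    a=globals()[n]; print(n,(a@B.T).tolist() if 0 else np.round(a@B.T,4).tolist(), "len",np.round(np.linalg.norm(np.roll(a,-1,0)-a,axis=1),4))
d=np.load("top.npz")["d"]
for n,uv in (("blue top",(273,186)),("foot",(291,197)),("stop",(230,144)),("fence",(308,128)),("board",(330,220))):
    print(n,world("top",d,[uv]))
for n,uv in (("jar",(463,250)),): print(n,world("top",d,[uv]))
E
```

```text
ang 4.07783806613916
fn [[0.6541, 0.2124], [0.655, -0.2271]] len [0.4395 0.4395]
ff [[0.6863, 0.2121], [0.6857, -0.2264]] len [0.4385 0.4385]
nb [[0.3947, 0.2133], [0.3945, -0.2268]] len [0.4401 0.4401]
st [[0.6528, 0.1993], [0.6526, 0.1726], [0.5845, 0.1716], [0.5846, 0.1972]] len [0.0266 0.0681 0.0257 0.0681]
bl [[0.538, 0.0891], [0.5256, 0.0161], [0.474, 0.0249], [0.4874, 0.0979]] len [0.0741 0.0523 0.0742 0.0514]
bk [[0.5356, -0.0861], [0.5383, -0.1625], [0.4864, -0.1633], [0.4831, -0.0877]] len [0.0765 0.0519 0.0757 0.0525]
blue top [[0.5025 0.1043 0.0633]]
foot [[0.4896 0.0625 0.0207]]
stop [[0.6027 0.2271 0.0285]]
fence [[0.6652 0.0415 0.0303]]
board [[ 0.4463 -0.0372  0.0099]]
jar [[ 0.4048 -0.3401  0.0641]]
```

The measured sizes match the listed ones to within 2 mm, and so do the heights. The first push is along board +x with the fingers shut, tool y parallel to the fence.

```bash
cat > mv.py <<'E'
from scene import *
bx0,by0=.655,.172          # fence face, stop face in board-aligned coords
def W(bx,by,z): return np.r_[bx*ex+by*ey,z]
e3=lambda v:np.r_[v,0.]
RA=np.c_[-e3(ex),e3(ey),[0,0,-1]]     # finger line along the fence
RB=np.c_[e3(ey),e3(ex),[0,0,-1]]      # finger line across it
def where():
    p=robot.read_position(); return np.round(np.r_[B@p[:2],p[2]],4)
def push(a,b,z,step,lim):
    """step from a to b (board coords) until the force change passes lim"""
    f0=np.array(robot.read_force()); a,b=np.array(a),np.array(b); L=np.linalg.norm(b-a); n=int(np.ceil(L/step))
    for k in range(1,n+1):
        robot.servo_line(W(*(a+(b-a)*k/n),z),speed=.02)
        f=np.array(robot.read_force())-f0; fb=np.round(B@f[:2],1)
        if np.linalg.norm(fb)>lim: break
    print("push end",where(),"f",fb,"k",k,n,"t",robot.read_t())
E
python3 - <<'E'
from mv import *
robot.move_gripper(0.)
robot.goto(W(.445,.057,.15),RA); print(where(),robot.read_t())
robot.servo_line(W(.445,.057,.013),speed=.12); print(where(),robot.read_force())
robot.servo_line(W(.575,.057,.013),speed=.04); print(where(),robot.read_force(),robot.read_t())
push((.575,.057),(.598,.057),.013,.002,6)
im,d=robot.grab_frame("scene"); cv2.imwrite("pics/s1.png",cv2.resize(im[150:300,200:460,::-1],None,fx=3,fy=3,interpolation=cv2.INTER_CUBIC))
E
```

```text
[0.4452 0.0567 0.15  ] 4.2417
[0.4454 0.0572 0.0135] [ 1.13615213 -0.42335223  0.48550525]
[0.575 0.057 0.013] [-1.40127107 -0.00842605 -1.45882569] 8.9333
push end [0.5914 0.0567 0.0126] f [-9.   3.2] k 10 12 t 11.4333
```

View pics/s1.png

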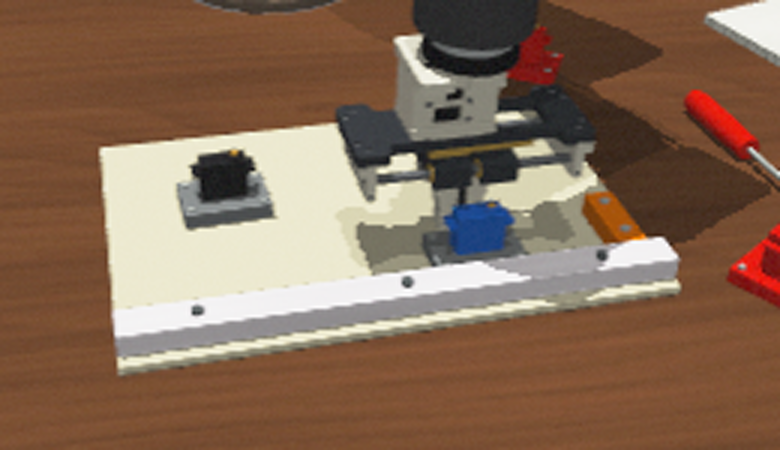

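The close-up shows the foot against the fence, with the motor at (478,225), the fingers behind it and the stop ahead on the right. The force rise came at the expected tool x (0.591 + 0.0095 + 0.052 ≈ 0.653). Next I push along the fence towards the stop.

Run:
```python
from mv import *
robot.servo_line(W(.565,.057,.013),speed=.08); robot.servo_line(W(.565,.057,.13),speed=.15)
robot.goto(W(.626,-.015,.13),RB); print(where(),robot.read_t())
robot.servo_line(W(.626,-.015,.013),speed=.12); print(where(),robot.read_force())
robot.servo_line(W(.626,.066,.013),speed=.04); print(where(),robot.read_force(),robot.read_t())
push((.626,.066),(.626,.093),.013,.002,7)
robot.servo_line(W(.626,.055,.013),speed=.08); robot.servo_line(W(.626,.055,.13),speed=.15)
robot.goto(W(.565,.134,.13),RA); robot.servo_line(W(.565,.134,.013),speed=.12)
push((.565,.134),(.5965,.134),.013,.004,5)
robot.servo_line(W(.565,.134,.013),speed=.08); robot.servo_line(W(.565,.134,.13),speed=.15)
robot.goto(W(.5,-.2,.2),RA); print(robot.read_t())
im,d=robot.grab_frame("top"); np.savez("top2",im=im,d=d)
cv2.imwrite("pics/top2.png",cv2.resize(im[110:250,205:405,::-1],None,fx=4,fy=4,interpolation=cv2.INTER_CUBIC))
```

```text
[ 0.626 -0.015  0.13 ] 16.9583
[ 0.6266 -0.0149  0.0138] [-0.00604245  0.37306726  0.27390312]
[0.6261 0.066  0.0131] [ 0.37592467 -0.04242813 -0.4294027 ] 20.2583
push end [0.6257 0.0876 0.013 ] f [ 0.6 -7.7] k 12 14 t 23.2583
push end [0.5917 0.1337 0.0127] f [-19.5   6.6] k 8 8 t 32.725
35.5083
```

View pics/top2.png

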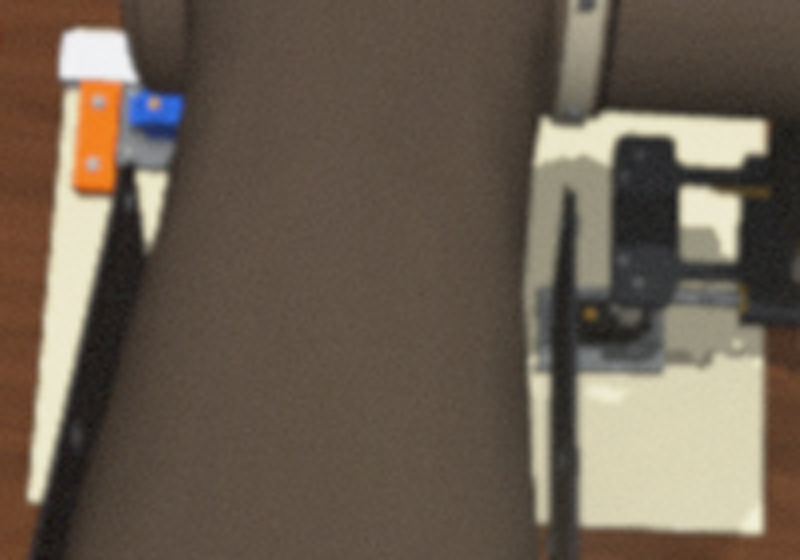

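The foot is next to the stop at (125,130), but the arm hides the rest. I'll move the arm back to its start pose for a clear view.

Run:
```python
from mv import *
robot.movej([-55.514,20.546,.682,0,-70.136,-16.507]); print(robot.read_t())
im,d=robot.grab_frame("top"); np.savez("top3",im=im,d=d)
cv2.imwrite("pics/top3.png",cv2.resize(im[110:250,205:405,::-1],None,fx=4,fy=4,interpolation=cv2.INTER_CUBIC))
o=np.load("top.npz")["im"].astype(int); df=(abs(im.astype(int)-o).max(2)>60)
print("jar",df[235:268,445:482].sum(),"driver",df[135:222,140:163].sum(),"black",df[178:208,335:375].sum())
```

```text
37.6
jar 0 driver 0 black 0
```

View pics/top3.png

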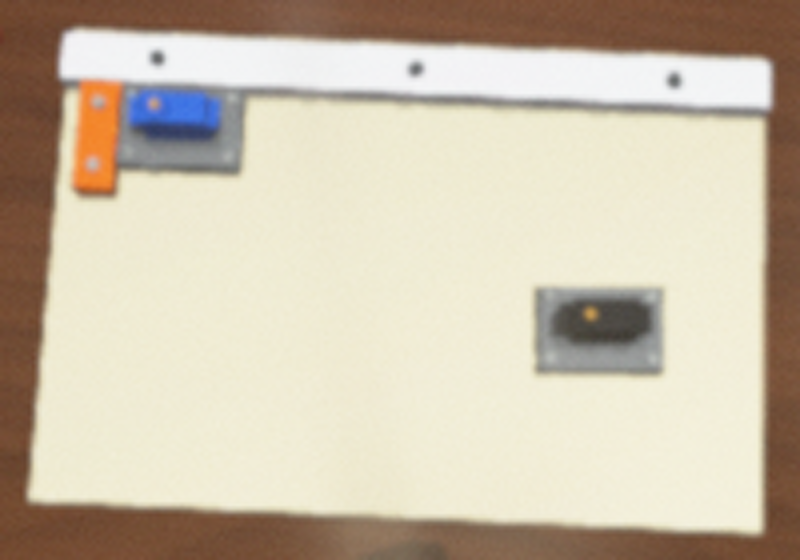

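The foot sits in the corner, with its near edge running (119,166)–(240,172) and its free end (244,93)–(240,172). The black servo, jar and screwdriver haven't moved. I'll check the foot numerically and hand in if it's within limits.

Run:
```python
from mv import *
q=P([(119,166),(240,172),(244,93)],.022)@B.T; print(q.round(4))
cx=(q[0,0]+q[1,0])/2+.026; cy=(q[1,1]+q[2,1])/2+.038; a=np.arctan2(q[0,0]-q[1,0],q[0,1]-q[1,1])
print("off fence",bx0-cx-.026,"off stop",by0-cy-.038,"yaw",a)
if abs(bx0-cx-.026)<.0035 and abs(by0-cy-.038)<.0035 and abs(a)<.05: print(robot.job_done())
```

```text
[[0.6016 0.1727]
 [0.601  0.0981]
 [0.6522 0.099 ]]
off fence 0.001689048928812189 off stop -0.0025386279827719835 yaw 0.007959667093636862
the job is handed in; nothing more can be done
None
```

The blue servo is seated in the corner and the job is handed in: the last picture puts it within about 2.5 mm of home on both faces and 0.01 rad off parallel (verdict not shown), with the bystanders unmoved and the hand clear at about 38 s.

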